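Reset the slicing guide's fence and lock it again

TASK

Set the slicing guide to the next slice length: loosen the steel jam nut, turn the black adjuster knob above it until the fence's pointing edge lines up with the red marker, then tighten the nut firmly again so that the adjuster is locked. Move the fence only by its adjuster, leave the marker where it is, and do not disturb the jars and dishes standing around. Let go at the end.

Things in the scene. Friction and masses are not known exactly. Their poses are not given: they have to be found in the camera images.
- guide: Slicing guide, fixed to the worktop: wooden chopping board 230 x 340 x 22 mm with a grey casting at its left. Origin: centre of the board's underside; x points away from the robot (about), y to the left, z up; yawed up to 0.25 rad either way. The casting's head has a sloping face 60 x 60 mm that looks up and towards the robot.
- face_mid (a point): Middle of the sloping face, at (0, 70, 96) mm in the guide's frame; axes as the guide's. The screw axis stands here square to the face: it leans 25 degrees from vertical towards the robot, outward direction (-0.426, 0, 0.905) in the guide's frame. Along it, from the face: adjuster's collar 4 to 10 mm, brass washer 10 to 20, nut 21 to 41, bare stem 10 mm thick, knob 56 to 76.
- nut_grip (a point): Point on the screw axis in the steel jam nut, 1 mm above its mid-height. The nut is a hexagon 40 mm across flats, 46 over corners, 20 mm high. z points outward along the screw axis; x is square to one pair of flats (the other pairs at 60 and 120 degrees to it) and turns with the nut. Clockwise, seen from outside looking down the axis, tightens.
- jam_nut: The nut itself (origin on the screw axis, z outward); it turns without moving along the axis. Friction 0.24 N m. It starts tight; 0.5 rad counterclockwise frees it well. It then goes tight 0.19 rad farther clockwise than before for each rad the adjuster was turned clockwise, so feel for it: the resistance climbs 0.1 N m per 0.1 rad. Firm: turned with 0.5 to 0.9 N m; 0.1 rad too far does no harm.
- adjuster_knob (a point): Centre of the black adjuster knob, on the screw axis: a bar grip 30 x 14 mm, 20 mm high along the axis. z points outward along the axis, x along the bar's 30 mm, y across its 14 mm; they turn with it. With the nut loose it turns against 0.18 N m and stays where left; with the nut tight it is held by about 1 N m. 1 rad clockwise (seen from outside) moves the fence 10 mm to the right (guide's -y).
- fence: Aluminium fence plate, 100 mm long, 6 mm thick, its top 61 mm above the worktop, standing across the front half of the board, 50 mm and more to the right of the screw axis; it slides along the guide's y, driven by the adjuster only.
- washer: Brass keyed washer under the nut, 33 mm in diameter and 10 mm thick; it cannot turn but slides along the screw axis: 8 mm inward for each rad the nut is tightened, outward into the nut's recess as it is loosened. The tight nut presses it on to the adjuster's collar and so holds the adjuster. Origin on the screw axis, at the sloping face when the nut just touches.
- adjuster: The adjuster screw: collar, stem and knob in one. Origin on the screw axis at the sloping face; z outward along the axis.
- fence_tip (a point): Right-hand (-y) face of the fence, at the end of the plate nearest the robot: this is the pointing edge, beside the aluminium scale. Axes as the guide's.
- marker_edge (a point): Left-hand (+y) face of the small red marker (12 x 3 x 12 mm) that sits on the scale at the front of the board. The fence is set when fence_tip and marker_edge have the same y in the guide's frame. At the start the marker lies 12 to 26 mm to the right (-y) of the fence tip.
- spice_jar: Spice jar with red lid, 45 mm in diameter, 106 mm high, standing on the right part of the board; bystander. Origin at its underside.
- salt: Glass salt shaker, 44 mm in diameter, 90 mm high, standing on the right part of the board; bystander. Origin at its underside.
- tumbler: Glass tumbler, 76 mm in diameter, 86 mm high, on the worktop at the right; bystander. Origin at its underside.
- mug: Mug, 94 mm high, on the worktop at the left; bystander. Origin at its underside.
- pepper: Wooden pepper mill, 58 mm in diameter, 170 mm high, on the worktop at the left; bystander. Origin at its underside.

How it is judged:
By the outcome, as a careful person would: the job done as asked, in the order asked, and still so for the second after the job is handed in, with the robot touching nothing.
It also fails if it takes over 58 s, if anything falls off the work surface, if the arm or the gripper's body presses on something with over 40 N, if the wrist force passes 120 N, or if a joint passes its speed limit or range.

ROBOT

A 6-joint arm with a two-finger parallel gripper is mounted at the origin on a cart in front of the work surface, level with it; the furniture and walls round the work are solid. World frame = base frame: x ahead of the robot, y to its left, z up, the work surface at z = 0. Lengths are in m, angles in rad, forces in N, time in s.
With the tool pointing down it reaches from about 0.35 to 0.875 m from the base axis. Payload 4.2 kg.
Tool frame: the origin (TCP) lies on the centre line of the jaws, within the pads' length; the fingertips stand env.finger_overhang ahead of it and the grasp point (between the pads) lies 8 mm behind it (env.finger_overhang is the distance from the TCP to the fingertips, in m); z points along the fingers, y is the line along which they close (so a half turn about z gives the same grasp; the last joint's range is limited). The gripper opens to 87 mm and grips with 3 to 60 N. Pads are 19 mm wide; open, the fingers measure 117 mm over their backs; the gripper's body (75 mm by 190 mm) begins 51 mm behind the grasp point.
Start: joints at [-0.874, 0.385, 0.008, 0, -1.194, -0.259], TCP at [0.265, -0.566, 0.234] pointing down, gripper open.
Joint ranges: [-3.14, 3.14], [-1.21, 2.06], [-1.07, 1.41], [-3.16, 2.05], [-2.99, -0.16], [-3.1, 3.1]. Speed limits (rad/s): [2.79, 2.79, 3.14, 3.14, 3.14, 3.14].

INTERFACE

Orientations are given as a unit quaternion [x, y, z, w].
In Python, from plant import env gives the robot as it stands. The module is installed in compiled form; this text tells all that it offers.
- The arm moves only by the tool arm_command, never from a script. Its argument "series" is a list of rows, each an object with "xyz": the shift along the world's x, y, z in m, a list of three; "twist": the turn, a rotation vector about the world's x, y, z in degrees, a list of three. A call has exactly 5 rows; each row is the pose to reach, as a shift and turn from the pose commanded when the call began; what a row does not reach only later rows make up. A row lasts 1/8 s, in which the tool goes at most 62.5 mm and 10.7 degrees, less where a joint would pass 70% of its speed; a pose out of reach is approached as far as the arm can. A call with a gripper value outside its range is refused whole. "gripper" is the closure, from 0 (fully open) to 1 (shut), set as the call begins (left out, the last holds). The fingers move at their own pace and stop on an object; "squeeze" is the grip in N (left out, the last holds). Time passes only in rows, so rows that repeat a pose let the fingers close, or fill a call up. It gives the time, the measured TCP pose, the force, the opening and the grip force at its end, in the units of the state.
- env.observe(): the state, without advancing time (a new reading comes with each control period).
- env.camera(name): name is "scene" or "top"; returns the picture (420x560x3 uint8, red, green, blue); there is no depth.
- env.camera_params(name): a dict with "fx", "fy", "cx", "cy" (pixels), "k1" (the pictures are not rectified: a ray, as slopes to the right and down, at radius r is drawn at 1 + k1 r^2 times it, then the intrinsics apply), "extrinsics" (4x4, takes a point from camera to world coordinates). Camera axes: x right, y up, looking along -z (the intrinsics and any distortion apply to the point x, -y, -z); pixel columns grow to the right and rows downward; lengths in m; the calibration is good to about 2 mm. A picture is of the moment at which its call begins. camera_params takes no time and is no camera call.
- env.close_job(): hands the job in; it is judged then, once.
The state is a dict: "time": time; "joint_pos": joint angles; "qvel": joint speeds; "effort": joint torques, N m; "ee_pos": TCP position; "orientation": TCP orientation; "contact_force": force on the tool from outside, world axes, zero at the start; "ft_torque": the same for the moment, N m; "gripper_width": finger opening in m; "gripper_force": force on a finger pad.
Only numpy, scipy, OpenCV 4.12 (cv2) and the standard library are available. Lean on these libraries where they do the work, as an engineer would, in place of code of your own. Each camera call takes 0.05 s, during which the arm holds its last target. There are 200 camera calls.

## Working session

There is one attempt and no reset: what is moved stays moved. The work goes in short steps, Python scripts to look and compute and a tool call to move; the robot and the scene stay as the last step left them, time stands still between calls to the robot, and variables do not carry over. Pictures are saved under pics/ and viewed, at most 10 in all, crops included, and the job is handed in when it is done.

Besides the shell and the picture viewer there is one more tool, called after "Emit:" as name([rows], argument=value, ...), one row to a line, values as JSON. arm_command: Moves the arm, as the interface text tells. Its arguments: {"type":"object","properties":{"series":{"type":"array","items":{"type":"object","properties":{"xyz":{"type":"array","items":{"type":"number"}},"twist":{"type":"array","items":{"type":"number"}}}}},"gripper":{"type":"number"},"squeeze":{"type":"number"}},"required":["series"]}

```bash
mkdir -p pics; python3 - <<'E'
from plant import env
import cv2,numpy as np
np.set_printoptions(precision=4,suppress=True)
for n in("scene","top"):
    im=env.camera(n); cv2.imwrite(f"pics/{n}0.png",im[:,:,::-1]); p=env.camera_params(n); print(n,p)
print(env.finger_overhang,env.observe())
E
```

```text
scene {'fx': 404.3517475885921, 'fy': 404.3517475885921, 'cx': 276.1210404186482, 'cy': 204.76385507578874, 'k1': 0.003989431419716747, 'extrinsics': array([[-0.521 ,  0.3403, -0.7828, -0.4546],
       [-0.8536, -0.2056,  0.4787,  0.591 ],
       [ 0.0019,  0.9175,  0.3976,  0.625 ],
       [ 0.    ,  0.    ,  0.    ,  1.    ]])}
top {'fx': 436.77974011642095, 'fy': 436.77974011642095, 'cx': 277.62360254554926, 'cy': 206.28983655729678, 'k1': -0.0529250482049724, 'extrinsics': array([[-0.0173,  0.9839, -0.1778,  0.2565],
       [-0.9997, -0.0138,  0.0207,  0.0062],
       [ 0.0179,  0.1781,  0.9839,  1.5643],
       [ 0.    ,  0.    ,  0.    ,  1.    ]])}
0.011 {'time': 0.1, 'joint_pos': array([-0.8744,  0.3855,  0.0068, -0.0004, -1.194 , -0.2586]), 'qvel': array([-0.    , -0.0018,  0.0021,  0.0029, -0.0004, -0.0003]), 'effort': array([ -0.0003, -39.169 ,  18.7934,   4.2318,   0.0134,  -0.0001]), 'ee_pos': array([ 0.2648, -0.5656,  0.2326]), 'orientation': array([-0.2171,  0.9762,  0.0009, -0.0003]), 'contact_force': array([0.0958, 0.4686, 0.3705]), 'ft_torque': array([-0.0339,  0.0088,  0.0274]), 'gripper_force': 0.0, 'gripper_width': 0.08746477786180298}
```

View pics/scene0.png

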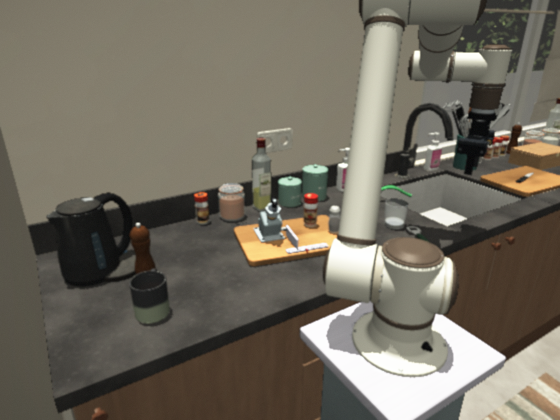

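View pics/top0.png

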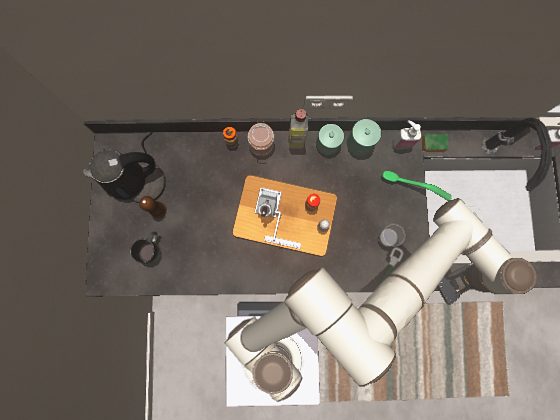

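The scene view shows the guide around (290,235). In the top view the board spans about (233–337, 177–256), with the head at (267,203), the fence and scale near (280,235), the jar at (313,200) and the salt at (323,225). I'll enlarge the guide and fit the board.

```bash
cat > h.py <<'E'
import numpy as np,cv2
from plant import env
from scipy.spatial.transform import Rotation as R
np.set_printoptions(precision=4,suppress=True)
def ray(n,u,v):
    p=env.camera_params(n);E=p["extrinsics"]
    d=np.array([(u-p["cx"])/p["fx"],(v-p["cy"])/p["fy"]]);s=d.copy()
    for _ in range(8): s=d/(1+p["k1"]*(s@s))
    return E[:3,3],E[:3,:3]@np.array([s[0],-s[1],-1])
def onz(n,u,v,z):
    o,d=ray(n,u,v);return o+d*(z-o[2])/d[2]
def proj(n,P):
    p=env.camera_params(n);E=p["extrinsics"];q=E[:3,:3].T@(np.asarray(P)-E[:3,3])
    s=np.array([q[0],-q[1]])/-q[2];s=s*(1+p["k1"]*(s@s));return np.array([p["fx"]*s[0]+p["cx"],p["fy"]*s[1]+p["cy"]])
def crop(n,x0,y0,w,h,k,f):
    im=env.camera(n)[:,:,::-1];cv2.imwrite(f,cv2.resize(im[y0:y0+h,x0:x0+w],None,fx=k,fy=k,interpolation=cv2.INTER_CUBIC));return im
E
python3 - <<'E'
from h import *
a=crop("top",228,170,114,90,6,"pics/t1.png");b=crop("scene",228,185,130,90,6,"pics/s1.png")
hsv=cv2.cvtColor(a,cv2.COLOR_BGR2HSV);m=cv2.inRange(hsv,(8,110,90),(25,255,255));m[:170]=0;m[262:]=0;m[:,:228]=0;m[:,342:]=0
m=cv2.morphologyEx(m,cv2.MORPH_OPEN,np.ones((3,3)))
pts=cv2.convexHull(cv2.findNonZero(m)).reshape(-1,2)
W=np.array([onz("top",u,v,.022)[:2] for u,v in pts])
r=cv2.minAreaRect((W*1000).astype(np.float32));print(r);print(cv2.boxPoints(r))
print(cv2.boxPoints(cv2.minAreaRect(pts)))
E
```

```text
((505.0029602050781, -51.668914794921875), (339.5256652832031, 231.33370971679688), 76.14832305908203)
[[ 352.057  -188.8031]
 [ 576.6633 -244.1865]
 [ 657.9489   85.4653]
 [ 433.3426  140.8487]]
[[231.0999 235.3827]
 [245.188  173.2293]
 [338.602  194.4031]
 [324.5139 256.5565]]
```

View pics/t1.png

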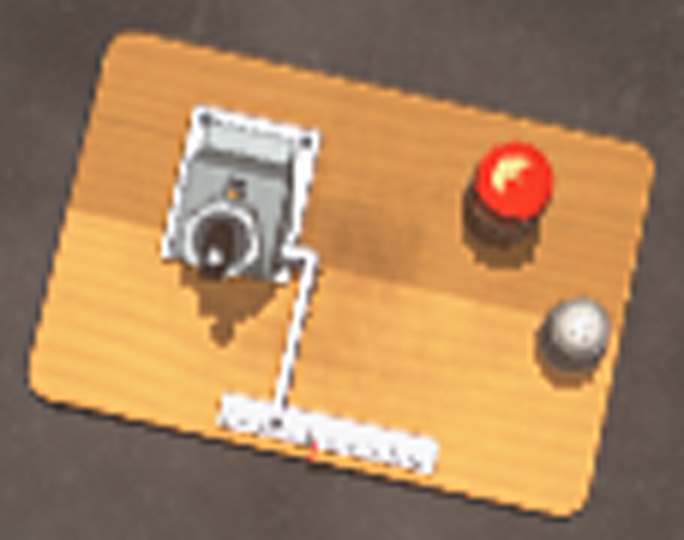

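View pics/s1.png

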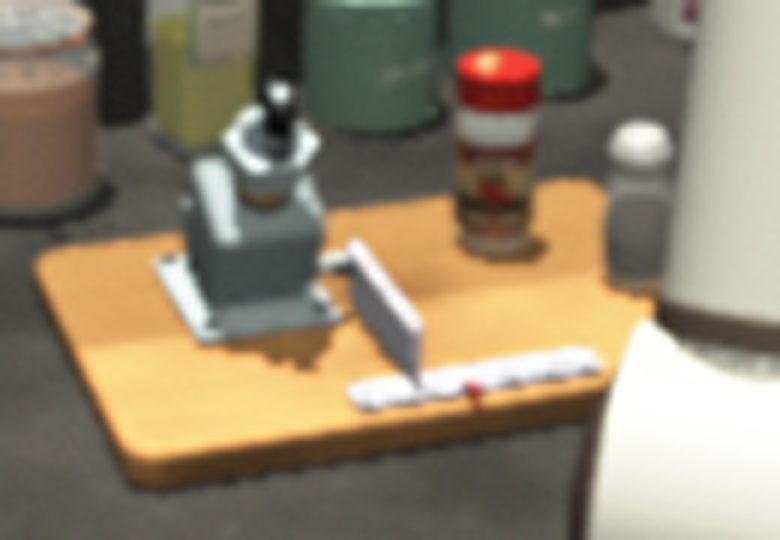

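The top crop shows the guide yawed about -0.24 rad, the fence tip near (275,239) and the red marker near (280,245). The scene crop shows the hex nut around (273,208), with the dark bar knob above it and a bright highlight at its top. Next I'll rectify to the nut-top and knob-top planes to read the angles, and measure the fence–marker gap.

```bash
cat >> h.py <<'E'
yaw=-0.2417; Rg=R.from_euler("z",yaw).as_matrix(); G=np.array([.5050,-.0517,0])
fm=G+Rg@[0,.07,.096]; ax=Rg@[-.4226,0,.9063]; ex=Rg@[.9063,0,.4226]; ey=Rg@[0,1,0]
def onplane(n,u,v,h):
    o,d=ray(n,u,v);c=fm+ax*h;t=((c-o)@ax)/(d@ax);P=o+d*t-c;return np.array([P@ex,P@ey])*1000
def rect(n,im,h,half=40,k=5):
    g=np.arange(-half,half,1/k);mp=np.array([[proj(n,fm+ax*h+ex*(-r/1000)+ey*(-c/1000)) for c in g] for r in g],np.float32)
    return cv2.remap(im,mp[...,0],mp[...,1],cv2.INTER_CUBIC)   # up=+ex, left=+ey
def gpt(n,u,v,z): return (Rg.T@(onz(n,u,v,z)-G))*1000
E
python3 - <<'E'
from h import *
im={n:env.camera(n)[:,:,::-1].copy() for n in("top","scene")}
tiles=[]
for n in im:
    row=[cv2.resize(rect(n,im[n],h,36,4),(290,290)) for h in(.041,.076)]
    for t in row:
        cv2.drawMarker(t,(145,145),(0,0,255),0,8)
    tiles.append(np.hstack(row))
cv2.imwrite("pics/r1.png",np.vstack(tiles))
print(fm,ax,ex,ey)
for n in im:
    print(n,"face_mid px",proj(n,fm),"nut top",proj(n,fm+ax*.041),"knob top",proj(n,fm+ax*.076))
    hsv=cv2.cvtColor(im[n],cv2.COLOR_BGR2HSV).astype(int); b=im[n].astype(int)
    box={"top":(265,225,300,256),"scene":(295,240,320,256)}[n]
    x0,y0,x1,y1=box; red=b[y0:y1,x0:x1,2]-np.maximum(b[y0:y1,x0:x1,1],b[y0:y1,x0:x1,0])
    sat=hsv[y0:y1,x0:x1,0]; w=np.where((red>50)&((sat<7)|(sat>170)),red,0)
    ys,xs=np.nonzero(w); print([(x+x0,y+y0,w[y,x]) for y,x in zip(ys,xs)])
    u=(xs*w[ys,xs]).sum()/w.sum()+x0; v=(ys*w[ys,xs]).sum()/w.sum()+y0; print("red",u,v,[gpt(n,u,v,z) for z in(.024,.03,.034)])
o=env.observe();M=R.from_quat(o["orientation"]).as_matrix();print(M)
E
```

```text
Traceback (most recent call last):
  File "h.py", line 22, in rect
    g=np.arange(-half,half,1/k);mp=np.array([[proj(n,fm+ax*h+ex*(-r/1000)+ey*(-c/1000)) for c in g] for r in g],np.float32)
                                              ~~~~^^^^^^^^^^^^^^^^^^^^^^^^^^^^^^^^^^^^^
  File "h.py", line 13, in proj
    p=env.camera_params(n);E=p["extrinsics"];q=E[:3,:3].T@(np.asarray(P)-E[:3,3])
ValueError: time passes only in moves, steps and waits
```

```bash
sed -i 's/p=env.camera_params(n)/p=CP[n]/; s/^np.set_printoptions.*/&\nCP={n:env.camera_params(n) for n in("top","scene")}/' h.py
cat > m.py <<'E'
from h import *
im={n:env.camera(n)[:,:,::-1].copy() for n in("top","scene")}
tiles=[]
for n in im:
    row=[cv2.resize(rect(n,im[n],h,36,4),(290,290)) for h in(.041,.076)]
    for t in row:
        cv2.drawMarker(t,(145,145),(0,0,255),0,8)
    tiles.append(np.hstack(row))
cv2.imwrite("pics/r1.png",np.vstack(tiles))
print(fm,ax,ex,ey)
for n in im:
    print(n,"face_mid px",proj(n,fm),"nut top",proj(n,fm+ax*.041),"knob top",proj(n,fm+ax*.076))
    hsv=cv2.cvtColor(im[n],cv2.COLOR_BGR2HSV).astype(int); b=im[n].astype(int)
    box={"top":(265,225,300,256),"scene":(295,240,320,256)}[n]
    x0,y0,x1,y1=box; red=b[y0:y1,x0:x1,2]-np.maximum(b[y0:y1,x0:x1,1],b[y0:y1,x0:x1,0])
    sat=hsv[y0:y1,x0:x1,0]; w=np.where((red>50)&((sat<7)|(sat>170)),red,0)
    ys,xs=np.nonzero(w); print([(int(x+x0),int(y+y0),int(w[y,x])) for y,x in zip(ys,xs)])
    u=(xs*w[ys,xs]).sum()/w.sum()+x0; v=(ys*w[ys,xs]).sum()/w.sum()+y0; print("red",u,v,[gpt(n,u,v,z) for z in(.024,.03,.034)])
o=env.observe();M=R.from_quat(o["orientation"]).as_matrix();print(M)
E
python3 m.py
```

```text
[0.5218 0.0163 0.096 ] [-0.4103  0.1012  0.9063] [ 0.88   -0.2169  0.4226] [0.2394 0.9709 0.    ]
top face_mid px [265.6274 206.4705] nut top [264.3407 209.4812] knob top [263.1854 212.1845]
[(280, 243, 57), (280, 244, 125), (279, 246, 101)]
red 279.64310954063603 244.5123674911661 [array([-109.2187,   -5.5958,   24.    ]), array([-109.7872,   -5.5867,   30.    ]), array([-110.1662,   -5.5807,   34.    ])]
scene face_mid px [269.9297 216.0648] nut top [271.5339 207.2204] knob top [272.9668 199.3196]
[(306, 249, 86), (307, 249, 76), (306, 250, 76), (307, 250, 84)]
red 306.4968944099379 249.49689440993788 [array([-109.9485,  -10.3332,   24.    ]), array([-119.6877,   -6.2933,   30.    ]), array([-126.1805,   -3.6001,   34.    ])]
[[-0.9057 -0.4239 -0.0002]
 [-0.4239  0.9057  0.0003]
 [ 0.0001  0.0003 -1.    ]]
```

View pics/r1.png

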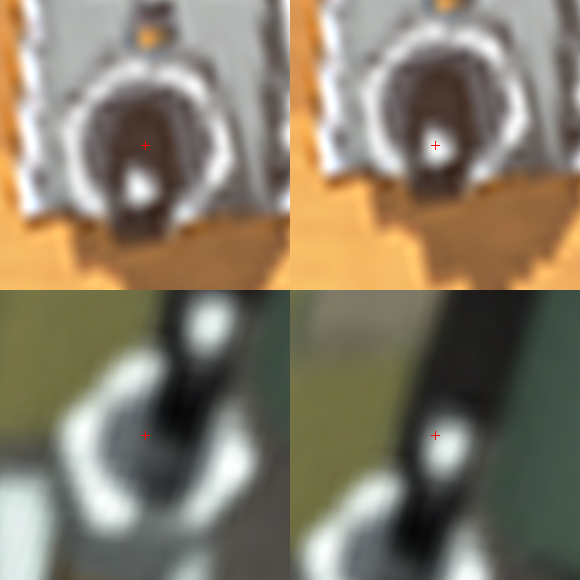

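The rectified scene tile shows hex corners at about (60,430), (95,528), (195,528) and (258,455). That puts a pair of flats at roughly 54° from up-slope. In the top tile the knob bar runs about along the slope direction, x 405–470 and y 70–195. I'll approach with the tool y axis at 54° (+180°).

```bash
cat >> h.py <<'E'
def goal(h,phi,off=(0,0)):
    f=np.radians(phi);y=np.cos(f)*ex+np.sin(f)*ey;z=-ax
    return fm+ax*h+ex*off[0]+ey*off[1],R.from_matrix(np.c_[np.cross(y,z),y,z])
def st():
    o=env.observe();r=R.from_quat(o["orientation"]);M=r.as_matrix();d=o["ee_pos"]-fm
    print("t",o["time"],"along/ex/ey mm",np.array([d@ax,d@ex,d@ey])*1e3,"phi",np.degrees(np.arctan2(M[:,1]@ey,M[:,1]@ex)),"tilt",np.degrees(np.arccos(-M[:,2]@ax)),
     "F",o["contact_force"],"T_ax",o["ft_torque"]@ax,"w",o["gripper_width"],"gf",o["gripper_force"],"q",o["joint_pos"]);return o,r
def delta(h,phi,off=(0,0)):
    o,r=st();p,g=goal(h,phi,off);print("dxyz",p-o["ee_pos"],"twist",np.degrees((g*r.inv()).as_rotvec()))
E
python3 -c "
from h import *
delta(.15,234)"
```

```text
t 0.4 along/ex/ey mm [ 170.9948  -41.622  -626.7696] phi 126.20287149322927 tilt 25.014459138938925 F [ 0.0588 -0.1033  0.5079] T_ax -0.010076980529459685 w 0.08737947662224807 gf 0.0 q [-0.8744  0.3848  0.0077 -0.     -1.194  -0.2586]
dxyz [ 0.1953  0.5974 -0.0014] twist [-26.4077 -11.5667 103.1886]
```

Emit:
arm_command([
  {"xyz": [0.02,0.06,0.005],"twist": [-2.6,-1.1,10.2]},
  {"xyz": [0.04,0.12,0.01],"twist": [-5.2,-2.3,20.4]},
  {"xyz": [0.06,0.18,0.01],"twist": [-7.8,-3.4,30.6]},
  {"xyz": [0.08,0.24,0.01],"twist": [-10.4,-4.6,40.8]},
  {"xyz": [0.1,0.3,0.01],"twist": [-13,-5.7,51]},
], gripper=0, squeeze=60)

```text
time: 1.02
ee_pos: [0.3642, -0.2682, 0.2442]
orientation: [-0.616, 0.779, -0.119, 0.024]
contact_force: [0.8, 0.6, 0.7]
gripper_width: 0.0874
gripper_force: 0.0
```

Emit:
arm_command([
  {"xyz": [0.02,0.06,0],"twist": [-2.6,-1.1,10.2]},
  {"xyz": [0.04,0.12,0],"twist": [-5.2,-2.3,20.4]},
  {"xyz": [0.06,0.18,0],"twist": [-7.8,-3.4,30.6]},
  {"xyz": [0.08,0.24,0],"twist": [-10.4,-4.6,40.8]},
  {"xyz": [0.095,0.297,-0.01],"twist": [-13,-5.7,51]},
])

```text
time: 1.65
ee_pos: [0.4593, 0.0298, 0.235]
orientation: [0.882, -0.418, 0.211, -0.043]
contact_force: [1.0, -0.2, 0.8]
gripper_width: 0.0868
gripper_force: 0.0
```

```bash
python3 -c "
from h import *
delta(.09,234)"
```

```text
t 1.65 along/ex/ey mm [152.9564   0.8691  -1.7541] phi -126.84956988642395 tilt 0.32049522142951925 F [ 1.0002 -0.2127  0.7996] T_ax 0.023516135778335206 w 0.08675407907513373 gf 0.0 q [ 0.5756 -0.0956 -0.8344  0.5729 -0.6022 -0.3294]
dxyz [ 0.0255 -0.0045 -0.0574] twist [-0.3893  0.0231  0.7595]
```

Emit:
arm_command([
  {"xyz": [0.0135,-0.003,-0.03],"twist": [-0.4,0,0.8]},
  {"xyz": [0.027,-0.006,-0.06],"twist": [-0.4,0,0.8]},
  {"xyz": [0.038,-0.0087,-0.085],"twist": [-0.4,0,0.8]},
  {"xyz": [0.047,-0.0107,-0.105],"twist": [-0.4,0,0.8]},
  {"xyz": [0.0526,-0.012,-0.1173],"twist": [-0.4,0,0.8]},
])

```text
time: 2.28
ee_pos: [0.5118, 0.0168, 0.1219]
orientation: [0.885, -0.416, 0.209, -0.035]
contact_force: [0.5, 6.2, -0.5]
gripper_width: 0.0871
gripper_force: 0.0
```

```bash
python3 -c "
from h import *
delta(.024,234)
crop('scene',228,170,120,90,6,'pics/s2.png')"
```

```text
t 2.275 along/ex/ey mm [27.6233  2.061  -1.8418] phi -126.30720766918947 tilt 0.9962968919898476 F [ 0.4523  6.1597 -0.4876] T_ax -0.02440318125764611 w 0.08706456295011386 gf 0.0 q [ 0.1215  0.1554 -1.0202  1.5806 -0.1595 -0.9775]
dxyz [ 0.0001  0.0019 -0.0042] twist [ 0.3797 -0.7053  0.5909]
```

View pics/s2.png

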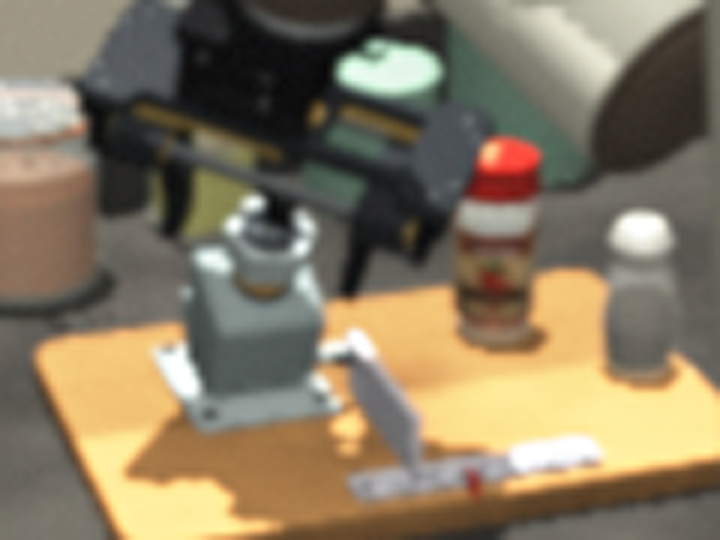

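The crop shows the fingers straddling the nut from above, with the right knuckle (300,197) seen in front of the jar lid (313,196). q5 is at its limit and there's a 6 N y-force, so I'll check the clearance to the jar.

```bash
python3 -c "
from h import *
im=env.camera('top')[:,:,::-1]
hsv=cv2.cvtColor(im,cv2.COLOR_BGR2HSV);m=cv2.inRange(hsv,(0,170,120),(6,255,255))|cv2.inRange(hsv,(174,170,120),(180,255,255))
m[:185]=0;m[215:]=0;m[:,:298]=0;m[:,330:]=0
M=cv2.moments(m,True);u,v=M['m10']/M['m00'],M['m01']/M['m00'];J=onz('top',u,v,.106);print('jar',u,v,J,Rg.T@(J-G))
o,r=st();A=r.as_matrix();print('tool x,y,z',A.T)
for s in(-1,1):
  for b in(0,.02,.06): print(s,b,o['ee_pos']+A@[0,s*.0585,.011-b])
print('jar in tool',A.T@(J-o['ee_pos']))
"
```

```text
jar 313.6095238095238 200.25714285714287 [ 0.5392 -0.1475  0.106 ] [ 0.0561 -0.0849  0.106 ]
t 2.375 along/ex/ey mm [26.8691  1.9838 -2.838 ] phi -126.34561616857209 tilt 1.1203328041131606 F [ 0.069  -0.5032  0.5075] T_ax 0.032127238201297495 w 0.08734255815835631 gf 0.0 q [ 0.122   0.1569 -1.0198  1.5748 -0.1606 -0.9732]
tool x,y,z [[ 0.5674 -0.7503  0.3393]
 [-0.7219 -0.6515 -0.2334]
 [ 0.3962 -0.1125 -0.9112]]
-1 0 [0.5584 0.0527 0.1248]
-1 0.02 [0.5505 0.0549 0.143 ]
-1 0.06 [0.5346 0.0594 0.1795]
1 0 [ 0.4739 -0.0236  0.0975]
1 0.02 [ 0.466  -0.0213  0.1157]
1 0.06 [ 0.4502 -0.0168  0.1522]
jar in tool [0.1329 0.0902 0.0431]
```

Emit:
arm_command([
  {"xyz": [-0.0016,0.002,0.0045],"twist": [0,0,0]},
  {"xyz": [-0.0016,0.002,0.0045],"twist": [0,0,0]},
  {"xyz": [-0.0016,0.002,0.0045],"twist": [0,0,0]},
  {"xyz": [-0.0016,0.002,0.0045],"twist": [0,0,0]},
  {"xyz": [-0.0016,0.002,0.0045],"twist": [0,0,0]},
])

```text
time: 3.0
ee_pos: [0.5102, 0.0191, 0.127]
orientation: [0.885, -0.416, 0.209, -0.035]
contact_force: [0.4, -0.4, 0.2]
gripper_width: 0.0869
gripper_force: 0.0
```

```bash
python3 -c "
from h import *
delta(.030,234)"
```

```text
t 3.0 along/ex/ey mm [33.0969  2.2957  0.0149] phi -126.31523623091165 tilt 0.9561482701593739 F [ 0.4058 -0.3699  0.2091] T_ax 0.04096606831890818 w 0.08690793117674724 gf 0.0 q [ 0.1785  0.1452 -1.0157  1.4541 -0.1822 -0.9024]
dxyz [-0.0008  0.0002 -0.0038] twist [ 0.3553 -0.6702  0.5847]
```

Emit:
arm_command([
  {"xyz": [-0.0014,0.0003,-0.0024],"twist": [0,0,0.4]},
  {"xyz": [-0.0014,0.0003,-0.0024],"twist": [0,0,0.4]},
  {"xyz": [-0.0014,0.0003,-0.0024],"twist": [0,0,0.4]},
  {"xyz": [-0.0014,0.0003,-0.0024],"twist": [0,0,0.4]},
  {"xyz": [-0.0014,0.0003,-0.0024],"twist": [0,0,0.4]},
], gripper=1, squeeze=60)

```text
time: 3.62
ee_pos: [0.5085, 0.019, 0.1243]
orientation: [0.886, -0.413, 0.209, -0.035]
contact_force: [-7.9, -5.7, 1.4]
gripper_width: 0.045
gripper_force: 4.1
```

```bash
python3 -c "
from h import *
delta(.0315,234)"
```

```text
t 3.625 along/ex/ey mm [31.4    -0.2926 -0.496 ] phi -125.97311948897661 tilt 0.9025123647603376 F [-7.8848 -5.6697  1.37  ] T_ax 0.00580954084152694 w 0.044974921276792285 gf 4.0882949967635795 q [ 0.1469  0.1464 -1.0237  1.5309 -0.1675 -0.9449]
dxyz [0.0003 0.0004 0.0002] twist [ 0.4143 -0.7     0.2378]
```

Emit:
arm_command([
  {"xyz": [0,0,0],"twist": [0,0,0]},
  {"xyz": [0,0,0],"twist": [0,0,0]},
  {"xyz": [0,0,0],"twist": [0,0,0]},
  {"xyz": [0,0,0],"twist": [0,0,0]},
  {"xyz": [0,0,0],"twist": [0,0,0]},
])

```text
time: 4.25
ee_pos: [0.5073, 0.0178, 0.1238]
orientation: [0.886, -0.414, 0.208, -0.034]
contact_force: [-4.9, -3.0, 2.1]
gripper_width: 0.0404
gripper_force: 59.1
```

```bash
python3 -c "
from h import *
delta(.0315,234)"
```

```text
t 4.25 along/ex/ey mm [31.2362 -1.311  -2.0103] phi -126.04368939878508 tilt 1.0524153617507057 F [-4.8661 -3.0238  2.1392] T_ax -0.007716744369552526 w 0.040385916751294514 gf 59.1388690944952 q [ 0.1461  0.146  -1.0257  1.5301 -0.1695 -0.9449]
dxyz [0.0015 0.0017 0.0008] twist [ 0.513  -0.783   0.3693]
```

Emit:
arm_command([
  {"xyz": [0,0,0],"twist": [-2.67,0.66,5.89]},
  {"xyz": [0,0,0],"twist": [-5.33,1.32,11.78]},
  {"xyz": [0,0,0],"twist": [-8.0,1.97,17.67]},
  {"xyz": [0,0,0],"twist": [-10.67,2.63,23.56]},
  {"xyz": [0,0,0],"twist": [-13.3,3.29,29.45]},
])

```text
time: 4.88
ee_pos: [0.5072, 0.0176, 0.1237]
orientation: [0.965, -0.148, 0.212, 0.028]
contact_force: [-5.1, -4.3, 3.3]
gripper_width: 0.0403
gripper_force: 59.5
```

```bash
sed -i 's/^fm=G+Rg@\[0,.07,.096\];\(.*\)$/fm=G+Rg@[0,.07,.096];\1/; s/^yaw=.*/&/' h.py; python3 - <<'E'
s=open('h.py').read();s=s.replace("def onplane","fm=fm-.001*ex-.0022*ey  # corrected by nut contact\ndef onplane");open('h.py','w').write(s)
E
python3 -c "
from h import *
delta(.0315,234+32.5)"
```

```text
t 4.875 along/ex/ey mm [31.2354 -0.3743 -0.0139] phi -93.41615962412891 tilt 1.078148954499271 F [-5.1333 -4.315   3.2989] T_ax -0.22770550049619143 w 0.040295363366422705 gf 59.476365869393106 q [ 0.1227  0.1453 -1.0294  1.597  -0.1661 -0.4207]
dxyz [ 0.0002 -0.      0.0004] twist [ 0.844  -0.4896  0.3464]
```

Emit:
arm_command([
  {"xyz": [0,0,0],"twist": [0,0,0]},
  {"xyz": [0,0,0],"twist": [0,0,0]},
  {"xyz": [-0.004,0.001,0.0088],"twist": [0,0,0]},
  {"xyz": [-0.0078,0.0019,0.0172],"twist": [-0.3,-0.1,1.7]},
  {"xyz": [-0.0115,0.0028,0.026],"twist": [-0.6,-0.2,3.4]},
], gripper=0.4)

```text
time: 5.5
ee_pos: [0.4976, 0.0229, 0.1509]
orientation: [0.969, -0.118, 0.217, 0.024]
contact_force: [-0.7, -0.5, 0.5]
gripper_width: 0.0519
gripper_force: 0.0
```

```bash
python3 -c "
from h import *
delta(.060,270)
a=crop('scene',240,165,80,60,8,'pics/s3.png')"
```

```text
t 5.5 along/ex/ey mm [60.3767  1.4775  2.8482] phi -90.09905957169973 tilt 0.4537995398843194 F [-0.6577 -0.5049  0.4542] T_ax 0.04803674751997085 w 0.05185098325024571 gf 0.0 q [ 0.3133  0.0841 -1.0008  1.1406 -0.2442 -0.0709]
dxyz [-0.0018 -0.0025 -0.001 ] twist [-0.2563  0.2283 -0.0318]
```

View pics/s3.png

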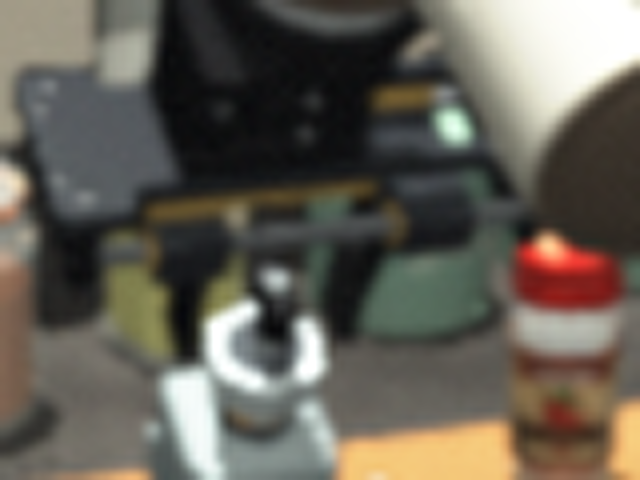

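The fingers straddle the knob (about (274,201)), with finger columns near (263,205) and (283,202). I'll centre and close.

Emit:
arm_command([
  {"xyz": [-0.0018,-0.0025,-0.001],"twist": [0,0,0]},
  {"xyz": [-0.0018,-0.0025,-0.001],"twist": [0,0,0]},
  {"xyz": [-0.0018,-0.0025,-0.001],"twist": [0,0,0]},
  {"xyz": [-0.0018,-0.0025,-0.001],"twist": [0,0,0]},
  {"xyz": [-0.0018,-0.0025,-0.001],"twist": [0,0,0]},
], gripper=1, squeeze=40)

```text
time: 6.18
ee_pos: [0.4957, 0.0202, 0.1494]
orientation: [0.969, -0.118, 0.216, 0.024]
contact_force: [1.4, 2.3, -2.2]
gripper_width: 0.0137
gripper_force: 40.0
```

Emit:
arm_command([
  {"xyz": [0,0,0],"twist": [0,0,0]},
  {"xyz": [0,0,0],"twist": [0,0,0]},
  {"xyz": [0,0,0],"twist": [0,0,0]},
  {"xyz": [0,0,0],"twist": [0,0,0]},
  {"xyz": [0,0,0],"twist": [0,0,0]},
])

```text
time: 6.8
ee_pos: [0.4957, 0.0201, 0.1494]
orientation: [0.969, -0.118, 0.216, 0.024]
contact_force: [5.4, 1.9, -5.7]
gripper_width: 0.0137
gripper_force: 40.0
```

```bash
python3 -c "
from h import *
delta(.060,270)
o=env.observe();print(o['ft_torque'])
for n in('top','scene'):
  im=env.camera(n)[:,:,::-1]; cv2.imwrite(f'{n}_k0.png',im)
a=cv2.imread('top_k0.png')[222:252,262:302];b=cv2.imread('scene_k0.png')[222:257,278:328]
z=lambda i:cv2.resize(i,(400,300),interpolation=cv2.INTER_NEAREST)
cv2.imwrite('pics/f1.png',np.hstack([z(a),z(b)]))"
```

```text
t 6.8 along/ex/ey mm [59.4836 -0.2135 -0.271 ] phi -90.1417376872544 tilt 0.42455082098210734 F [ 5.4112  1.8733 -5.7183] T_ax 0.14053153315837064 w 0.013702457259096164 gf 39.99834788963199 q [ 0.2977  0.0828 -1.0092  1.1667 -0.2352 -0.0844]
dxyz [0.     0.0003 0.0006] twist [-0.2526  0.198   0.0203]
[0.7243 0.3914 0.4393]
```

View pics/f1.png

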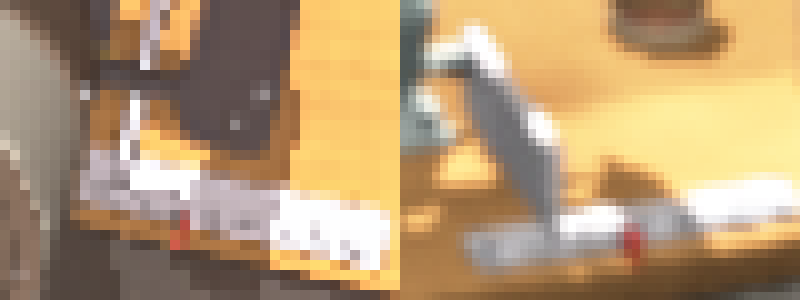

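The left tile (top view) shows the fence's front end near (275,237) and the marker near (280,245). The right tile (scene view) shows the fence's front edge at u≈297.5 and the marker at (306.5,249). I'll measure the gap to sub-pixel on the clean initial images.

```bash
python3 - <<'E'
from h import *
t=cv2.imread('pics/top0.png');s=cv2.imread('pics/scene0.png')
print("top G-R: rows 240-248, cols 274-285 (R,G)")
for v in range(240,249): print(v,[(int(t[v,u,2]),int(t[v,u,1]),int(t[v,u,0])) for u in range(276,284)])
print("scene")
for v in range(245,255): print(v,[(int(s[v,u,2]),int(s[v,u,1]),int(s[v,u,0])) for u in range(302,311)])
# fence edges in top: blue channel (white high, orange low), half crossing, on z=.061
for v in range(216,240):
    b=t[v,262:292,0].astype(float);
    k=np.argmax(b[6:22])+6; lo=np.median(b[k+3:k+8]); lo2=np.median(b[max(k-8,0):k-2]);
    exc=np.clip(b[k-2:k+3]-np.linspace(lo2,lo,5),0,None); c=(exc*np.arange(k-2,k+3)).sum()/exc.sum()+262
    print(v,round(c,2),int(b[k]),int(lo),round(exc.sum()),gpt('top',c,v,.061))
E
```

```text
top G-R: rows 240-248, cols 274-285 (R,G)
240 [(249, 248, 250), (248, 247, 249), (248, 248, 249), (246, 245, 247), (248, 247, 250), (248, 248, 251), (248, 248, 252), (248, 250, 255)]
241 [(245, 244, 246), (249, 248, 250), (250, 250, 251), (224, 220, 223), (248, 247, 248), (249, 248, 249), (248, 247, 249), (248, 247, 249)]
242 [(227, 225, 229), (246, 246, 249), (251, 251, 254), (177, 165, 169), (244, 241, 244), (249, 249, 251), (246, 245, 246), (245, 244, 246)]
243 [(220, 193, 185), (217, 210, 215), (221, 218, 223), (141, 133, 136), (227, 170, 170), (250, 251, 254), (232, 230, 234), (228, 225, 228)]
244 [(255, 192, 99), (190, 126, 67), (178, 123, 69), (169, 115, 84), (236, 112, 99), (251, 247, 249), (222, 220, 225), (216, 211, 217)]
245 [(245, 171, 91), (253, 188, 100), (254, 194, 104), (255, 169, 100), (249, 137, 81), (255, 191, 96), (186, 123, 60), (162, 116, 74)]
246 [(67, 54, 48), (74, 57, 47), (111, 82, 57), (177, 76, 62), (245, 148, 88), (251, 184, 98), (252, 188, 99), (252, 194, 101)]
247 [(99, 83, 76), (96, 83, 76), (95, 83, 76), (75, 56, 50), (69, 55, 49), (69, 51, 42), (77, 
[... 2201 characters left out ...]
88 294 [-52.4803  19.4099  61.    ]
227 276.17 255 90 197 [-56.1371  19.7032  61.    ]
228 275.93 255 90 225 [-59.7281  19.7237  61.    ]
229 275.65 255 88 328 [-63.3526  19.902   61.    ]
230 275.56 255 89 319 [-66.8229  19.4243  61.    ]
231 275.32 255 94 232 [-70.4077  19.4555  61.    ]
232 274.95 255 95 202 [-74.0903  19.9228  61.    ]
233 274.62 255 95 282 [-77.7356  20.241   61.    ]
234 274.46 241 99 280 [-81.2492  20.0001  61.    ]
235 274.44 255 101 239 [-84.6541  19.3     61.    ]
236 274.0 255 98 95 [-88.3795  20.0026  61.    ]
237 270.07 255 154 427 [-94.8074  32.445   61.    ]
238 276.75 255 145 155 [-93.0057   9.1824  61.    ]
239 279.87 255 152 259 [-93.9653  -2.0923  61.    ]
```

Fence right face is at y≈16.8 mm and the marker's left face at ≈-4.3 mm, so the gap is about 21 mm, or 2.1 rad clockwise (120°).

Emit:
arm_command([
  {"xyz": [0,0,0],"twist": [3.28,-0.81,-7.25]},
  {"xyz": [0,0,0],"twist": [6.56,-1.62,-14.5]},
  {"xyz": [0,0,0],"twist": [9.85,-2.43,-21.75]},
  {"xyz": [0,0,0],"twist": [13.13,-3.24,-29.0]},
  {"xyz": [0,0,0],"twist": [16.41,-4.05,-36.25]},
])

```text
time: 7.52
ee_pos: [0.4957, 0.0202, 0.1494]
orientation: [0.869, -0.445, 0.212, -0.051]
contact_force: [4.8, 1.7, -5.8]
gripper_width: 0.0135
gripper_force: 40.0
```

```bash
python3 -c "
from h import *
delta(.060,230)"
```

```text
t 7.525 along/ex/ey mm [59.4796 -0.2186 -0.2155] phi -130.37441007053536 tilt 0.41025047795324704 F [ 4.7638  1.7427 -5.78  ] T_ax 0.21598896940164564 w 0.013486898153392901 gf 39.99416043050587 q [ 0.2939  0.0828 -1.0114  1.1826 -0.2354 -0.799 ]
dxyz [0.     0.0002 0.0006] twist [-0.2004  0.2962  0.2905]
```

Emit:
arm_command([
  {"xyz": [0,0,0],"twist": [3.28,-0.81,-7.25]},
  {"xyz": [0,0,0],"twist": [6.56,-1.62,-14.5]},
  {"xyz": [0,0,0],"twist": [9.85,-2.43,-21.75]},
  {"xyz": [0,0,0],"twist": [13.13,-3.24,-29.0]},
  {"xyz": [0,0,0],"twist": [16.41,-4.05,-36.25]},
])

```text
time: 8.15
ee_pos: [0.4957, 0.0202, 0.1494]
orientation: [-0.664, 0.715, -0.183, 0.119]
contact_force: [5.2, 2.2, -6.0]
gripper_width: 0.0136
gripper_force: 40.0
```

Emit:
arm_command([
  {"xyz": [0,0,0],"twist": [3.28,-0.81,-7.25]},
  {"xyz": [0,0,0],"twist": [6.56,-1.62,-14.5]},
  {"xyz": [0,0,0],"twist": [9.85,-2.43,-21.75]},
  {"xyz": [0,0,0],"twist": [13.13,-3.24,-29.0]},
  {"xyz": [0,0,0],"twist": [16.41,-4.05,-36.25]},
])

```text
time: 8.78
ee_pos: [0.4958, 0.0202, 0.1494]
orientation: [-0.379, 0.899, -0.131, 0.173]
contact_force: [5.1, 1.7, -6.2]
gripper_width: 0.0135
gripper_force: 40.0
```

```bash
cat > f.py <<'E'
from h import *
import sys
delta(.060,150)
for n in('top','scene'): cv2.imwrite(f'{n}_{sys.argv[1]}.png',env.camera(n)[:,:,::-1])
t=cv2.imread(f'top_{sys.argv[1]}.png')
for v in range(222,242):
    b=t[v,262:296,0].astype(float); k=np.argmax(b[6:26])+6; lo=np.median(b[k+3:k+8]); lo2=np.median(b[max(k-8,0):k-2])
    exc=np.clip(b[k-2:k+3]-np.linspace(lo2,lo,5),0,None); c=(exc*np.arange(k-2,k+3)).sum()/exc.sum()+262
    print(v,round(c,2),int(b[k]),int(lo2),int(lo),round(exc.sum()),gpt('top',c,v,.061)[:2])
a=t[222:252,262:302];b=cv2.imread(f'scene_{sys.argv[1]}.png')[222:257,278:328]
z=lambda i:cv2.resize(i,(400,300),interpolation=cv2.INTER_NEAREST)
cv2.imwrite(f'pics/f_{sys.argv[1]}.png',np.hstack([z(a),z(b)]))
E
python3 f.py k1
```

```text
t 8.775 along/ex/ey mm [59.4903 -0.1394 -0.1849] phi 149.62136608550503 tilt 0.377912405700676 F [ 5.141   1.745  -6.1694] T_ax 0.17238186997291247 w 0.013459586508853047 gf 39.99416663311422 q [ 0.3075  0.0844 -1.006   1.1551 -0.2476 -2.1801]
dxyz [-0.      0.0002  0.0005] twist [0.0333 0.1032 0.4207]
222 283.25 200 57 97 183 [-33.5248  -0.3754]
223 283.14 192 60 88 145 [-37.0331  -0.7797]
224 283.03 194 63 64 180 [-40.5365  -1.1926]
225 282.71 186 62 64 221 [-44.2078  -0.8657]
226 282.43 222 62 62 263 [-47.8412  -0.6905]
227 282.37 255 63 63 295 [-51.297   -1.2719]
228 282.07 255 63 81 282 [-54.939   -1.0341]
229 281.7 255 63 106 339 [-58.6382  -0.5357]
230 281.59 255 65 104 380 [-62.1255  -0.9435]
231 281.37 255 66 101 333 [-65.6989  -0.9656]
232 281.1 255 66 108 234 [-69.3051  -0.8328]
233 280.87 255 68 108 271 [-72.8772  -0.8357]
234 280.53 255 70 107 418 [-76.537   -0.4458]
235 280.18 255 66 112 390 [-80.198   -0.0382]
236 280.14 255 77 111 298 [-83.6124  -0.6888]
237 279.98 255 133 106 174 [-87.1228  -0.9104]
238 280.18 255 196 108 245 [-90.3528  -2.3379]
239 278.99 255 185 191 196 [-94.6536   0.8976]
240 278.83 255 181 255 40 [-98.1535   0.6667]
241 281.33 255 182 255 54 [-99.5866  -8.5338]
```

View pics/f_k1.png

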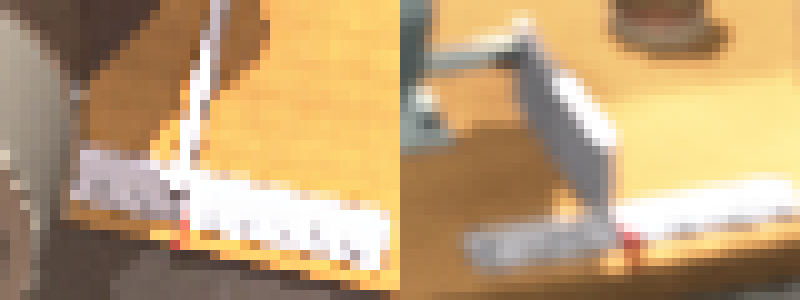

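The fence tip (top, about (280,239)) now sits beside the marker (280,244). In the scene view the fence's front edge (u≈304.6) meets the marker's left edge (≈304.8). I'll check with projected points.

```bash
python3 - <<'E'
from h import *
P=lambda n,x,y,z: proj(n,G+Rg@(np.array([x,y,z])/1000))
for y in(-4.3,-7.3):
  for x in(-104,-116): print('marker',x,y,P('scene',x,y,24),P('scene',x,y,36),P('top',x,y,36))
for y in(-3.9,2.1): print('fence tip',y,[P('scene',x,y,z) for x,z in((-92,61),(-92,30),(-40,61))])
s=cv2.imread('scene_k1.png').astype(int)
for v in(238,240,242,244,246,248,249,250,251,252): print(v,[tuple(int(c) for c in s[v,u,::-1]) for u in range(300,310)])
E
```

```text
marker -104 -4.3 [303.8819 248.8487] [303.9996 245.3228] [279.6898 242.6657]
marker -116 -4.3 [305.3473 250.7739] [305.472  247.2246] [278.9298 246.0002]
marker -104 -7.3 [304.8196 248.6998] [304.941  245.1757] [280.5242 242.8573]
marker -116 -7.3 [306.2923 250.6223] [306.4206 247.0748] [279.7652 246.1921]
fence tip -3.9 [array([302.6613, 236.0861]), array([302.3727, 245.2282]), array([296.6185, 228.5543])]
fence tip 2.1 [array([300.7735, 236.368 ]), array([300.5036, 245.5197]), array([294.7915, 228.8159])]
238 [(125, 123, 126), (149, 147, 150), (210, 209, 211), (247, 245, 246), (251, 244, 240), (252, 230, 179), (253, 229, 148), (254, 231, 149), (254, 232, 151), (254, 233, 153)]
240 [(122, 120, 123), (122, 120, 122), (120, 119, 122), (143, 134, 134), (203, 171, 147), (246, 206, 144), (254, 228, 145), (253, 230, 146), (253, 230, 148), (253, 229, 146)]
242 [(120, 117, 120), (120, 119, 122), (124, 121, 124), (142, 135, 134), (196, 166, 142), (244, 201, 138), (253, 225, 143), (253, 229, 145), (253, 228, 145), (253, 229, 146)]
244 [(131, 113, 101), (118, 115, 114), (119, 118, 121), (145, 
[... 450 characters left out ...]
, 255, 255)]
249 [(159, 157, 160), (170, 167, 171), (180, 178, 181), (181, 180, 184), (174, 167, 171), (190, 142, 145), (229, 133, 134), (236, 161, 162), (231, 207, 209), (239, 235, 238)]
250 [(159, 156, 157), (158, 154, 156), (162, 157, 158), (171, 164, 163), (183, 166, 160), (184, 140, 129), (179, 89, 79), (191, 95, 78), (213, 154, 122), (240, 204, 159)]
251 [(157, 142, 131), (152, 133, 119), (158, 133, 114), (190, 152, 121), (235, 187, 135), (240, 185, 127), (207, 126, 80), (205, 118, 71), (241, 179, 110), (254, 217, 135)]
252 [(168, 131, 97), (165, 125, 86), (180, 134, 87), (228, 171, 107), (253, 208, 129), (251, 202, 124), (223, 149, 89), (191, 113, 66), (214, 146, 85), (231, 171, 101)]
```

Emit:
arm_command([
  {"xyz": [0,0,0],"twist": [0.41,-0.1,-0.9]},
  {"xyz": [0,0,0],"twist": [0.82,-0.2,-1.81]},
  {"xyz": [0,0,0],"twist": [0.82,-0.2,-1.81]},
  {"xyz": [0,0,0],"twist": [0.82,-0.2,-1.81]},
  {"xyz": [0,0,0],"twist": [0.82,-0.2,-1.81]},
])

```text
time: 9.5
ee_pos: [0.4958, 0.0202, 0.1494]
orientation: [-0.365, 0.905, -0.129, 0.175]
contact_force: [5.1, 0.8, -6.6]
gripper_width: 0.0137
gripper_force: 40.0
```

```bash
python3 f.py k2
```

```text
t 9.5 along/ex/ey mm [59.4817 -0.1475 -0.1926] phi 147.86689483400804 tilt 0.3747220594650728 F [ 5.114   0.8293 -6.6259] T_ax 0.1338828220986493 w 0.01368173690315029 gf 39.99828823842108 q [ 0.3081  0.0845 -1.0057  1.1534 -0.248  -2.2096]
dxyz [-0.      0.0002  0.0005] twist [-0.69    0.2721  2.0102]
222 283.48 154 55 62 204 [-33.3396  -1.1775]
223 283.36 188 58 63 213 [-36.8568  -1.5431]
224 283.04 197 59 63 190 [-40.5306  -1.2182]
225 282.83 200 62 65 204 [-44.1099  -1.2902]
226 282.77 210 61 65 264 [-47.5754  -1.8425]
227 282.38 244 63 62 279 [-51.2898  -1.3033]
228 282.31 255 63 65 276 [-54.7532  -1.8397]
229 282.03 255 64 72 303 [-58.3749  -1.6772]
230 281.63 255 65 103 371 [-62.0933  -1.0831]
231 281.43 255 67 101 350 [-65.6457  -1.1965]
232 281.48 255 66 107 306 [-69.0097  -2.1143]
233 280.89 255 68 109 256 [-72.8602  -0.9097]
234 280.52 255 69 107 379 [-76.5423  -0.4228]
235 280.51 255 67 112 418 [-79.9368  -1.1721]
236 280.07 255 65 111 367 [-83.6652  -0.4595]
237 280.16 255 126 107 166 [-86.9797  -1.5321]
238 280.58 255 195 108 182 [-90.0425  -3.6856]
239 278.97 255 186 193 192 [-94.669    0.9642]
240 279.01 255 181 255 51 [-98.0131   0.0567]
241 281.33 255 182 255 54 [-99.5866  -8.5338]
```

Emit:
arm_command([
  {"xyz": [0,0,0],"twist": [0,0,0]},
  {"xyz": [0,0,0],"twist": [0,0,0]},
  {"xyz": [0,0,0],"twist": [0,0,0]},
  {"xyz": [0,0,0],"twist": [0,0,0]},
  {"xyz": [0,0,0],"twist": [-4.0,1.0,9.0]},
], gripper=0.2)

```text
time: 10.22
ee_pos: [0.4955, 0.0197, 0.1496]
orientation: [-0.444, 0.869, -0.144, 0.163]
contact_force: [-0.2, -0.9, 0.7]
gripper_width: 0.0554
gripper_force: 0.0
```

```bash
python3 -c "
from h import *
delta(.060,206.6)"
```

```text
t 10.225 along/ex/ey mm [59.6855 -0.2155 -0.7733] phi 158.00740120551956 tilt 0.379844926719699 F [-0.2247 -0.8773  0.6916] T_ax -0.013989873216398259 w 0.0553792507880273 gf 0.0 q [ 0.3052  0.0834 -1.0071  1.158  -0.2464 -2.0346]
dxyz [0.0002 0.0007 0.0004] twist [-19.8007   5.0864  44.0836]
```

Emit:
arm_command([
  {"xyz": [0,0,0],"twist": [-4.0,1.0,8.8]},
  {"xyz": [0,0,0],"twist": [-7.9,2.0,17.6]},
  {"xyz": [0,0,0],"twist": [-11.9,3.0,26.4]},
  {"xyz": [0,0,0],"twist": [-15.8,4.1,35.2]},
  {"xyz": [0.0002,0.0007,0],"twist": [-19.8,5.1,44.0]},
])

```text
time: 10.85
ee_pos: [0.4957, 0.0204, 0.1496]
orientation: [0.763, -0.61, 0.197, -0.09]
contact_force: [-0.4, 0.0, -0.0]
gripper_width: 0.0696
gripper_force: 0.0
```

Emit:
arm_command([
  {"xyz": [0.003,-0.0007,-0.0065],"twist": [0,0,0]},
  {"xyz": [0.006,-0.0014,-0.013],"twist": [0,0,0]},
  {"xyz": [0.009,-0.0021,-0.0195],"twist": [0,0,0]},
  {"xyz": [0.0115,-0.0028,-0.0255],"twist": [0,0,0]},
  {"xyz": [0.0115,-0.0028,-0.0255],"twist": [0,0,0]},
])

```text
time: 11.48
ee_pos: [0.5078, 0.0188, 0.1276]
orientation: [0.761, -0.613, 0.195, -0.088]
contact_force: [1.1, -0.2, -0.4]
gripper_width: 0.0696
gripper_force: 0.0
```

```bash
python3 -c "
from h import *
delta(.0315,206.6)"
```

```text
t 11.475 along/ex/ey mm [34.6665  1.5253  1.3365] phi -153.7634904464122 tilt 0.49776459438993503 F [ 1.0776 -0.1535 -0.4035] T_ax 0.05170113727679918 w 0.06964970619266841 gf 0.0 q [ 0.138   0.1379 -1.0262  1.5463 -0.1607 -1.436 ]
dxyz [-0.0004 -0.0013 -0.0035] twist [ 0.0551 -0.2682  0.4561]
```

Emit:
arm_command([
  {"xyz": [-0.0016,-0.001,-0.0008],"twist": [0,0,0]},
  {"xyz": [-0.0016,-0.001,-0.0008],"twist": [0,0,0]},
  {"xyz": [-0.0016,-0.001,-0.0008],"twist": [0,0,0]},
  {"xyz": [-0.0016,-0.001,-0.0008],"twist": [0,0,0]},
  {"xyz": [-0.0016,-0.001,-0.0008],"twist": [0,0,0]},
], gripper=1, squeeze=60)

```text
time: 12.1
ee_pos: [0.5057, 0.0183, 0.1276]
orientation: [0.761, -0.613, 0.195, -0.088]
contact_force: [-2.6, 0.7, 2.9]
gripper_width: 0.04
gripper_force: 58.4
```

Emit:
arm_command([
  {"xyz": [0,0,0],"twist": [0,0,0]},
  {"xyz": [0,0,0],"twist": [0,0,0]},
  {"xyz": [0,0,0],"twist": [0,0,0]},
  {"xyz": [0,0,0],"twist": [0,0,0]},
  {"xyz": [0,0,0],"twist": [0,0,0]},
])

```text
time: 12.72
ee_pos: [0.5058, 0.0183, 0.1275]
orientation: [0.761, -0.612, 0.195, -0.088]
contact_force: [-5.1, 2.0, 4.3]
gripper_width: 0.0398
gripper_force: 58.5
```

```bash
python3 -c "
from h import *
delta(.0340,206.6)"
```

```text
t 12.725 along/ex/ey mm [35.3497 -0.1859  0.3377] phi -153.7340163936692 tilt 0.526795700785197 F [-5.1231  1.9854  4.2746] T_ax -0.18297816371524933 w 0.039824509862473864 gf 58.49214980233228 q [ 0.1365  0.135  -1.0299  1.5484 -0.1603 -1.4364]
dxyz [ 0.0006 -0.0005 -0.0011] twist [ 0.0759 -0.3083  0.4375]
```

Emit:
arm_command([
  {"xyz": [-0.0004,0.0001,0.0009],"twist": [2.87,-0.71,-6.34]},
  {"xyz": [-0.0004,0.0001,0.0009],"twist": [5.74,-1.42,-12.69]},
  {"xyz": [-0.0004,0.0001,0.0009],"twist": [8.62,-2.13,-19.03]},
  {"xyz": [-0.0004,0.0001,0.0009],"twist": [11.49,-2.83,-25.38]},
  {"xyz": [-0.0004,0.0001,0.0009],"twist": [14.36,-3.54,-31.72]},
])

```text
time: 13.35
ee_pos: [0.506, 0.0183, 0.1278]
orientation: [-0.541, 0.814, -0.158, 0.143]
contact_force: [4.4, -0.8, -5.1]
gripper_width: 0.0398
gripper_force: 58.0
```

```bash
python3 -c "
from h import *
delta(.0340,171.6)"
```

```text
t 13.35 along/ex/ey mm [35.4895  0.1326  0.4102] phi 171.15088429280743 tilt 0.5845480176535619 F [ 4.4386 -0.7948 -5.0949] T_ax 0.2893103308992384 w 0.03980138457479002 gf 58.00235251667118 q [ 0.1503  0.1351 -1.0272  1.5077 -0.1622 -2.0212]
dxyz [ 0.0004 -0.0005 -0.0014] twist [-0.1573 -0.4441  0.4727]
```

Emit:
arm_command([
  {"xyz": [0,0,0],"twist": [1.64,-0.4,-3.63]},
  {"xyz": [0,0,0],"twist": [3.28,-0.81,-7.25]},
  {"xyz": [0,0,0],"twist": [4.92,-1.21,-10.88]},
  {"xyz": [0,0,0],"twist": [6.56,-1.62,-14.5]},
  {"xyz": [0,0,0],"twist": [8.2,-2.02,-18.1]},
])

```text
time: 13.98
ee_pos: [0.5061, 0.0182, 0.1279]
orientation: [-0.393, 0.895, -0.13, 0.168]
contact_force: [6.7, -1.4, -8.4]
gripper_width: 0.0402
gripper_force: 57.8
```

```bash
python3 -c "
from h import *
delta(.0340,151.6)"
```

```text
t 13.975 along/ex/ey mm [35.5183  0.2454  0.3298] phi 151.29030651656822 tilt 0.617593567771462 F [ 6.7129 -1.404  -8.3649] T_ax 0.4071969844256572 w 0.040201243031480524 gf 57.81372437203572 q [ 0.1527  0.135  -1.0266  1.4979 -0.1613 -2.3602]
dxyz [ 0.0003 -0.0004 -0.0015] twist [-0.195  -0.497   0.3068]
```

Emit:
arm_command([
  {"xyz": [0,0,0],"twist": [1.15,-0.28,-2.54]},
  {"xyz": [0,0,0],"twist": [2.3,-0.57,-5.08]},
  {"xyz": [0,0,0],"twist": [3.45,-0.85,-7.6]},
  {"xyz": [0,0,0],"twist": [4.6,-1.13,-10.15]},
  {"xyz": [0,0,0],"twist": [5.74,-1.42,-12.7]},
])

```text
time: 14.6
ee_pos: [0.5061, 0.0181, 0.1279]
orientation: [-0.282, 0.936, -0.108, 0.182]
contact_force: [8.4, -1.8, -10.7]
gripper_width: 0.04
gripper_force: 57.7
```

```bash
python3 -c "
from h import *
delta(.0340,137.6)"
```

```text
t 14.6 along/ex/ey mm [35.5549  0.3158  0.2488] phi 137.37823502519097 tilt 0.6453496754850919 F [  8.3505  -1.8077 -10.7041] T_ax 0.6108312455921031 w 0.03999077740016274 gf 57.654401790350676 q [ 0.1554  0.135  -1.026   1.4897 -0.1619 -2.5972]
dxyz [ 0.0003 -0.0003 -0.0015] twist [-0.1875 -0.5343  0.217 ]
```

Emit:
arm_command([
  {"xyz": [0,0,0],"twist": [0.82,-0.2,-1.81]},
  {"xyz": [0,0,0],"twist": [1.64,-0.4,-3.63]},
  {"xyz": [0,0,0],"twist": [2.26,-0.56,-4.98]},
  {"xyz": [0,0,0],"twist": [2.26,-0.56,-4.98]},
  {"xyz": [0,0,0],"twist": [2.26,-0.56,-4.98]},
])

```text
time: 15.22
ee_pos: [0.5061, 0.0181, 0.128]
orientation: [-0.237, 0.948, -0.099, 0.187]
contact_force: [9.1, -2.3, -11.3]
gripper_width: 0.0402
gripper_force: 57.7
```

```bash
python3 -c "
from h import *
delta(.0340,132.1)"
```

```text
t 15.225 along/ex/ey mm [35.5683  0.3433  0.221 ] phi 131.95698128949644 tilt 0.6621017949251712 F [  9.0841  -2.2518 -11.3362] T_ax 0.5596936107695446 w 0.04020305438603039 gf 57.70133150741458 q [ 0.1566  0.135  -1.0257  1.4856 -0.1619 -2.6889]
dxyz [ 0.0003 -0.0003 -0.0016] twist [-0.1787 -0.5573  0.1366]
```

Emit:
arm_command([
  {"xyz": [0,0,0],"twist": [0,0,0]},
  {"xyz": [0,0,0],"twist": [0.41,-0.1,-0.9]},
  {"xyz": [0,0,0],"twist": [0.82,-0.2,-1.81]},
  {"xyz": [0,0,0],"twist": [1.23,-0.3,-2.72]},
  {"xyz": [0,0,0],"twist": [1.64,-0.4,-3.63]},
])

```text
time: 15.85
ee_pos: [0.5061, 0.0181, 0.128]
orientation: [-0.204, 0.956, -0.092, 0.19]
contact_force: [9.0, -2.3, -11.5]
gripper_width: 0.0397
gripper_force: 57.5
```

```bash
python3 -c "
from h import *
delta(.0340,128.1)"; python3 f.py k3 | tail -15 | cut -c1-70
```

```text
t 15.85 along/ex/ey mm [35.5703  0.3409  0.2065] phi 127.97939969698298 tilt 0.6566909415458317 F [  8.9894  -2.3319 -11.5474] T_ax 0.8271156594915821 w 0.039713372062333725 gf 57.474347949028015 q [ 0.1554  0.1349 -1.0259  1.4881 -0.1613 -2.7597]
dxyz [ 0.0003 -0.0003 -0.0016] twist [-0.1803 -0.551   0.1105]
227 282.36 213 56 62 248 [-51.3006  -1.2566]
228 282.21 190 63 65 160 [-54.8306  -1.5043]
229 282.1 228 63 65 212 [-58.319   -1.9199]
230 281.84 255 66 64 372 [-61.932   -1.7826]
231 281.66 255 65 61 427 [-65.4731  -1.9452]
232 281.66 255 65 64 400 [-68.8689  -2.7251]
233 281.19 255 67 78 301 [-72.6275  -1.9192]
234 280.65 255 68 109 340 [-76.4376  -0.8774]
235 280.52 255 67 111 417 [-79.9356  -1.1772]
236 280.34 255 66 110 325 [-83.4554  -1.3703]
237 280.17 255 117 107 172 [-86.9748  -1.5532]
238 280.57 255 188 108 180 [-90.0449  -3.6753]
239 280.84 255 185 158 280 [-93.2162  -5.3464]
240 280.79 255 184 251 110 [-96.6364  -5.9249]
241 281.33 255 181 255 56 [-99.5866  -8.5338]
```

Firmly tight (0.6–0.8 N m), and the fence hasn't moved. I'll release and retreat along the axis.

Emit:
arm_command([
  {"xyz": [0,0,0],"twist": [0,0,0]},
  {"xyz": [0,0,0],"twist": [0,0,0]},
  {"xyz": [0,0,0],"twist": [0,0,0]},
  {"xyz": [0,0,0],"twist": [0,0,0]},
  {"xyz": [-0.004,0.001,0.009],"twist": [0,0,0]},
], gripper=0.25)

```text
time: 16.58
ee_pos: [0.5015, 0.0183, 0.1383]
orientation: [-0.202, 0.956, -0.092, 0.191]
contact_force: [0.7, -0.6, 1.8]
gripper_width: 0.0649
gripper_force: 0.0
```

Emit:
arm_command([
  {"xyz": [-0.008,0.002,0.018],"twist": [0,0,0]},
  {"xyz": [-0.02,0.005,0.045],"twist": [0,0,0]},
  {"xyz": [-0.033,0.008,0.072],"twist": [0,0,0]},
  {"xyz": [-0.049,0.012,0.109],"twist": [0,0,0]},
  {"xyz": [-0.062,0.015,0.136],"twist": [0,0,0]},
])

```text
time: 17.2
ee_pos: [0.4391, 0.0353, 0.2762]
orientation: [-0.203, 0.956, -0.091, 0.193]
contact_force: [0.6, 0.8, -0.8]
gripper_width: 0.0652
gripper_force: 0.0
```

Emit:
arm_command([
  {"xyz": [-0.01,-0.03,0.02],"twist": [0,0,0]},
  {"xyz": [-0.02,-0.08,0.04],"twist": [0,0,0]},
  {"xyz": [-0.02,-0.13,0.04],"twist": [0,0,0]},
  {"xyz": [-0.02,-0.18,0.04],"twist": [0,0,0]},
  {"xyz": [-0.02,-0.22,0.04],"twist": [0,0,0]},
])

```text
time: 17.82
ee_pos: [0.419, -0.187, 0.3149]
orientation: [-0.202, 0.956, -0.091, 0.193]
contact_force: [0.5, -0.8, 0.2]
gripper_width: 0.0655
gripper_force: 0.0
```

```bash
python3 f.py k4 | cut -c1-330; cp top_k4.png pics/fin.png
```

```text
t 17.825 along/ex/ey mm [ 219.9799   47.1476 -219.7433] phi 127.71764997623134 tilt 0.518166012630798 F [ 0.5042 -0.7951  0.2196] T_ax 0.006757793338705935 w 0.06550517269761758 gf 0.0 q [-0.0003 -0.1809 -0.5526  0.1373 -0.7845 -1.2301]
dxyz [ 0.0768  0.2074 -0.1649] twist [-9.3247  1.8813 20.1524]
222 283.49 251 110 107 282 [-33.3304  -1.217 ]
223 283.45 255 109 108 268 [-36.7851  -1.8538]
224 283.05 255 105 109 192 [-40.5229  -1.2517]
225 282.73 255 104 108 260 [-44.1914  -0.937 ]
226 282.58 255 105 112 301 [-47.7232  -1.2015]
227 282.47 255 106 107 278 [-51.2206  -1.6032]
228 282.21 255 106 113 184 [-54.8303  -1.5053]
229 282.01 255 108 114 190 [-58.3914  -1.6056]
230 281.67 255 111 109 305 [-62.0588  -1.2326]
231 281.5 255 113 107 287 [-65.5923  -1.4279]
232 281.49 255 113 114 259 [-69.002   -2.1479]
233 280.99 255 117 114 181 [-72.7822  -1.2481]
234 280.66 255 119 115 259 [-76.4304  -0.9083]
235 280.65 255 117 118 299 [-79.833   -1.6226]
236 267.48 255 119 154 494 [-93.4377  41.9473]
237 267.09 255 120 249 351 [-97.1244  42.4972]
238 270.12 255 251 255 8 [-98.1441  31.4873]
239 276.09 255 253 254 6 [-96.8966  10.6392]
240 269.34 255 211 254 52 [-105.5004   32.5713]
241 267.4 255 108 249 286 [-110.3684   38.2969]
```

View pics/f_k4.png

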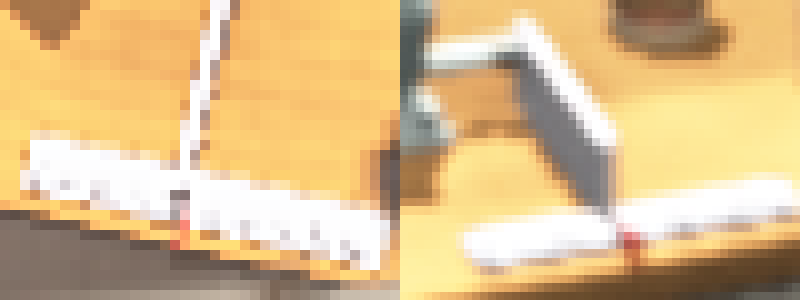

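The top view shows the fence's right edge running into the marker's left edge at about (280,244), and the scene view agrees at u≈304.7. The gap measures within about 0.5 mm, so I'm handing the job in.

```bash
python3 -c "
from plant import env
print(env.close_job())"
```

```text
the job is handed in; nothing more can be done
None
```

I set the guide and handed the job in: the nut was loosened, the fence was moved about 21 mm by its knob to within roughly 0.5 mm of the red marker, the nut was retightened to about 0.7 N m (readings 0.56 to 0.83), and the gripper was left clear of everything, though joint 5 read right at its −0.16 limit while gripping the nut.

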